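# Hang the ladle on the rim of the green pot

### The job

Pick up the ladle with the orange grip and hang it by its own hook on the rim of the sage-green pot, at any free place on the rim beside the pot's handles: cup inside the pot, hook tip outside, handle roughly upright, and left hanging there by itself. Leave the steel pot and the blue-gripped ladle alone, and do not shove the green pot out of its place.

Things in the scene. Friction and masses are not known exactly. Their poses are not given: they have to be found in the camera images.
- ladle_grip (a point): Centre of the orange grip (16 x 24 x 60 mm along x, y, z) of a loose 200 g steel dipper ladle standing on its cup's flat bottom, 125 mm above the cup's underside. z up; the hook sticks out to -x. The cup (60 mm diameter, 40 tall) has its axis 32 mm to +x. A strip 4 mm thick, 16 wide, centred under the grip, joins it to the cup's side and carries the hook; grip and strip are in line.
- ladle_tip (a point): Lower end of that ladle's hook, 30 mm to -x and 71 mm below the grip's centre. The hook: a level bridge from the strip to -x, its underside 45 mm below the grip's centre, ending in a lip 4 mm thick that goes 26 mm down from that underside. It is open downwards, 26 mm wide: from 2 mm (strip face) to 28 mm (lip) to -x of the grip's centre.
- green_pot_rim (a point): Centre of the mouth of the sage-green round pot, at rim height, 95 mm above the worktop. Upright wall 6 mm thick, 180 mm outside diameter; inner floor 90 mm below the rim; loose but heavy (2.4 kg). z up. Two loop handles about 23 mm below the rim on the +y and -y sides, 80 mm long along x, reach 120 mm from the axis: the rim is free on its +x and -x sides.
- spare_grip (a point): Centre of the blue grip of a second ladle of the same shape: leave it alone.
- steel_pot_rim (a point): Centre of the mouth, at rim height, of a bare steel pot of the same shape and size as the green one: leave it alone.

How it is judged:
At the end, for the whole second after the job is handed in: The hook of the orange-gripped ladle straddles the green pot's wall: its tip outside the wall and at least 8 mm below the rim, the grip's centre within the mouth (less than 88 mm from the pot's axis), the ladle within 23 degrees of upright, the pot upright, and it stays so by itself (horizontal distance between ladle_tip and green_pot_rim between 0.09 and 0.13 m and horizontal distance between ladle_grip and green_pot_rim below 0.088 m and z of ladle_tip in the frame of green_pot_rim below -0.008 m and angle between ladle_grip's own z axis and vertical below 0.4 rad and distance of ladle_tip from where it was at the start of the episode above 0.05 m and not (angle between green_pot_rim's own z axis and vertical above 0.1 rad)); the robot touches nothing.
It fails at once if the blue-gripped ladle was disturbed (distance of spare_grip from where it was at the start of the episode above 0.03 m or angle between spare_grip's own z axis and vertical above 0.3 rad).
It fails at once if the steel pot was disturbed (distance of steel_pot_rim from where it was at the start of the episode above 0.03 m or angle between steel_pot_rim's own z axis and vertical above 0.3 rad).
It fails at once if the green pot was shoved out of its place (distance of green_pot_rim from where it was at the start of the episode above 0.04 m or angle between green_pot_rim's own z axis and vertical above 0.3 rad).
It also fails if it takes over 38 s, if anything falls off the work surface, if the arm or the gripper's body presses on something with over 40 N, if the wrist force passes 120 N, or if a joint passes its speed limit or range.

### The arm

A 6-joint arm with a two-finger parallel gripper is mounted at the origin on the work surface. World frame = base frame: x ahead of the robot, y to its left, z up, the work surface at z = 0. Lengths are in m, angles in rad, forces in N, time in s.
With the tool pointing down it reaches from about 0.35 to 0.975 m from the base axis. Payload 4.9 kg.
Tool frame: the origin (TCP) lies on the mounting face of the last link; the fingertips stand 173 mm ahead of it and the grasp point (between the pads) lies 155 mm ahead of it; x points along the fingers, z is the direction in which the jaws open and shut, and the axes are right-handed (so a half turn about x gives the same grasp; the last joint's range is limited). The gripper opens to 85 mm and grips with 20 to 120 N. Pads are 22 mm wide; open, the fingers measure 114 mm over their backs; the gripper's body (76 mm by 85 mm) begins 54 mm behind the grasp point. The pads swing forward as they close: fully open they stand 13 mm farther back than shut.
Start: joints at [1.192, 0.053, 1.613, -0, 1.476, -0.119], TCP at [0.161, 0.604, 0.405] pointing down, gripper open.
Joint ranges: [-3.01, 3.01], [-1.01, 2.22], [0.06, 2.58], [-1.02, 4.17], [0.09, 2.62], [-3.14, 3.14]. Speed limits (rad/s): [2.57, 2.57, 3.14, 3.14, 3.14, 3.14].

### API

Orientations are given as a rotation vector (axis times angle).
In Python, from station import get_obs, get_image, get_calibration, finish_job, look_for, masks_of, tip_of gives the robot as it stands.
- The arm moves only by the tool carry_out, never from a script. Its argument "increments" is a list of rows, each a list of 3 entries, a list of its own where there are three numbers: the turn, a rotation vector about the world's x, y, z in units of 0.1 rad (1.0 is 0.1 rad), then the shift along the world's x, y, z in units of 20 mm (1.0 is 20 mm), then the opening, from 0 (shut) to 1 (fully open). A call has 1 to 8 rows; each row shifts and turns the pose as measured when the row begins; what a row does not reach is not made up. A row lasts 1/10 s, in which the tool goes at most 50 mm and 8.59 degrees, less where a joint would pass 70% of its speed; a pose out of reach is approached as far as the arm can. A call with a number of a shift or a turn outside -1 to 1 is refused whole. A call with a gripper value outside its range is refused whole. The fingers move at their own pace and stop on an object; "squeeze" is the grip in N (left out, the last holds). Time passes only in rows, so rows that do not move let the fingers close. It gives the time, the measured TCP pose, the force and the opening at its end, in the units of the state.
- get_obs(): the state, without advancing time (a new reading comes with each control period).
- get_image(name): name is "scene" or "top" or "wrist"; returns (picture, depth): 400x640x3 uint8, blue, green, red; 400x640 float32, m along the optical axis (not along the pixel's ray), 0 where there is no reading.
- get_calibration(name): a dict with "fx", "fy", "cx", "cy" (pixels), "position" and "orientation" of the camera in the world. Camera axes: x right, y down, z forward; pixel columns grow to the right and rows downward; lengths in m; the calibration is good to about 2 mm. A picture is of the moment at which its call begins: read the wrist's pose just before it. get_calibration takes no time and is no camera call; for the wrist camera it gives the pose at the moment of the call.
- finish_job(): hands the job in, once; it reports no verdict.
Trained networks look in the newest picture that a camera, given by its name, has taken for a name from the list of things; names that differ only in an ending like _2 or _b are one class to them, and where a whole thing is asked for, a point or a joint stands for the part that bears it (a point fixed in the world has none). Each returns a list of dicts, best first, with "p" (0 to 1); they miss things now and then, are a little off and sometimes report something else, mostly with a low value. They report only what shows in the picture. A call takes as long as a camera call.
- look_for(camera, query): "centre" ([column, row] in pixels, amid what is visible of it).
- masks_of(camera, query): "region" (400x640 bool, what is visible of it) and "centre" ([column, row] in pixels, amid what is visible of it).
- tip_of(camera, query): "centre" ([column, row] in pixels: a listed point, or the origin of a listed thing).
The state is a dict: "t": time; "q": joint angles; "dq": joint speeds; "effort": joint torques, N m; "tool_pos": TCP position; "tool_rot": TCP orientation; "contact_force": force on the tool from outside, world axes, zero at the start; "wrist_torque": the same for the moment, N m; "opening": finger opening in m.
Only numpy, scipy, OpenCV 4.12 (cv2) and the standard library are available. Lean on these libraries where they do the work, as an engineer would, in place of code of your own. Each camera call takes 0.05 s, during which the arm holds its last target.

## Working session

There is one attempt and no reset: what is moved stays moved. The work goes in short steps, Python scripts to look and compute and a tool call to move; the robot and the scene stay as the last step left them, time stands still between calls to the robot, and variables do not carry over. Pictures are saved under pics/ and viewed, and the job is handed in when it is done.

Besides the shell and the picture viewer there is one more tool, called after "Call:" by a JSON object that holds its "api" and its "payload". carry_out: Moves the arm, as the interface text tells. Shifts and turns lie within -1 to 1; 1 stands for 20 mm of shift or 0.1 rad of turn. Its arguments: {"type":"object","properties":{"increments":{"type":"array","items":{"type":"array"}},"squeeze":{"type":"number"}},"required":["increments"]}

```bash
mkdir -p pics; ls; cat > h.py <<'E'
import numpy as np, cv2
from scipy.spatial.transform import Rotation as R
from station import *
def rotm(c):
    o=np.array(c["orientation"],float)
    if o.shape==(3,3): return o
    return R.from_rotvec(o).as_matrix() if o.size==3 else R.from_quat(o).as_matrix()
def pts(c,d):
    v,u=np.mgrid[0:400,0:640]
    P=np.stack([(u-c["cx"])/c["fx"]*d,(v-c["cy"])/c["fy"]*d,d],-1)
    return P@rotm(c).T+np.array(c["position"])
E
python3 - <<'E'
from h import *
print(get_obs())
for n in ("scene","top"):
    im,d=get_image(n); c=get_calibration(n); print(n,c)
    cv2.imwrite(f"pics/{n}0.png",im); np.save(f"{n}0.npy",d)
    P=pts(c,d)
    for q in ("ladle_grip","ladle_tip","green_pot_rim","spare_grip","steel_pot_rim"):
        for r in tip_of(n,q)[:2]:
            u,v=map(int,np.round(r["centre"])); print(q,round(r["p"],2),u,v,P[v,u].round(3) if 0<=v<400 and 0<=u<640 else None)
    for q in ("ladle_grip","green_pot_rim"):
        for r in masks_of(n,q)[:2]:
            m=r["region"]&(d>0); X=P[m]; print("mask",q,round(r["p"],2),m.sum(),np.median(X,0).round(3),np.percentile(X,2,axis=0).round(3),np.percentile(X,98,axis=0).round(3))
print(get_obs()["t"])
E
```

```text
pics
{'t': 0.0, 'q': array([ 1.19198966e+00,  5.33441595e-02,  1.61427110e+00, -1.22604292e-05,
        1.47603755e+00, -1.19009200e-01]), 'dq': array([-0.00047577, -0.00080078,  0.00207959, -0.00047065,  0.00144632,
       -0.00034924]), 'effort': array([ 1.78074210e-03, -3.93674862e+01, -3.70183432e+01,  1.80771185e-04,
        7.08942898e-03,  1.32829027e-05]), 'tool_pos': array([0.16045926, 0.60377289, 0.40348423]), 'tool_rot': array([-1.01686535,  1.32277801,  1.01509279]), 'contact_force': array([ 0.33467279, -0.08996596,  0.33842686]), 'wrist_torque': array([ 0.0168273 , -0.01692876, -0.04060781]), 'opening': 0.08535615411228448}
scene {'fx': 414.8413927151681, 'fy': 414.8413927151681, 'cx': 322.97081703014294, 'cy': 203.33694674602836, 'position': array([0.96064134, 0.47321565, 0.70518438]), 'orientation': array([-0.95276578, -2.40974442,  1.09296136])}
ladle_grip 0.78 281 138 [ 0.396 -0.257  0.135]
ladle_tip 0.71 283 154 [ 0.392 -0.257  0.083]
ladle_tip 0.17 218 195 [ 0.58  -0.293  0.024]
green_pot_rim 0.57 216 195 [ 0.583 -0.299  0.022]
spare_grip 0.93 485 264 [0.386 0.322 
[... 245 characters left out ...]

top {'fx': 401.8940227886847, 'fy': 401.8940227886847, 'cx': 321.0069209238867, 'cy': 199.6509669550651, 'position': array([ 0.31521408, -0.01103613,  1.02488291]), 'orientation': array([-2.10717852,  2.12227336, -0.18934008])}
ladle_grip 0.94 442 240 [ 0.393 -0.26   0.156]
ladle_grip 0.29 178 248 [0.38  0.311 0.153]
ladle_tip 0.9 441 256 [ 0.363 -0.275  0.086]
green_pot_rim 0.76 411 150 [ 0.645 -0.236  0.005]
spare_grip 0.95 176 249 [0.378 0.313 0.158]
steel_pot_rim 0.7 259 164 [0.609 0.164 0.009]
mask ladle_grip 0.73 800 [ 0.404 -0.255  0.019] [ 0.367 -0.285 -0.   ] [ 0.44  -0.215  0.157]
mask green_pot_rim 0.85 5010 [ 0.626 -0.227  0.01 ] [ 0.527 -0.322  0.003] [ 0.699 -0.112  0.097]
0.8
```

View pics/scene0.png

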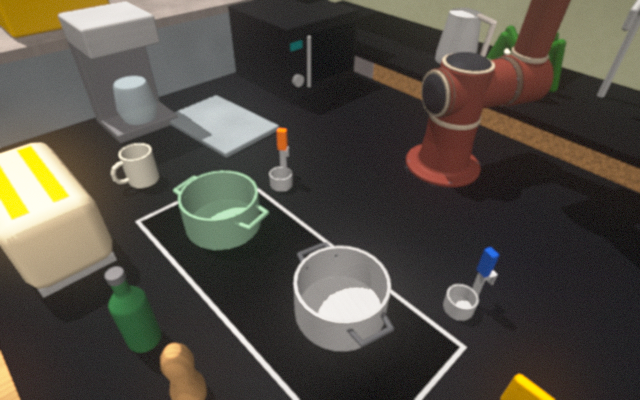

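View pics/top0.png

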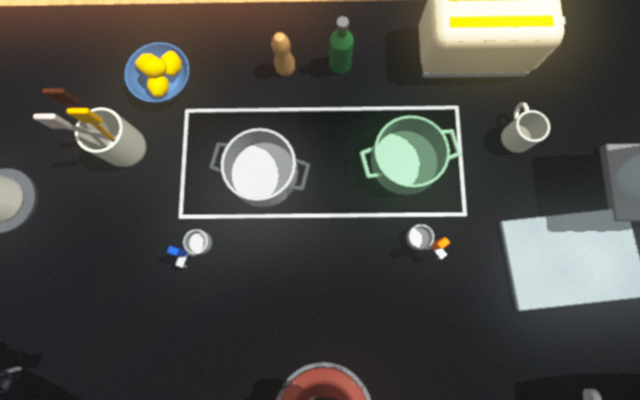

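```bash
python3 - <<'E'
from h import *
from scipy.optimize import least_squares
def circ(X):
    r=least_squares(lambda p:np.hypot(X[:,0]-p[0],X[:,1]-p[1])-p[2],[*X[:,:2].mean(0),.09],loss="soft_l1",f_scale=.003); return r.x.round(4),np.abs(r.fun).mean().round(4)
for n in ("scene","top"):
    d=np.load(n+"0.npy");c=get_calibration(n);im=cv2.imread(f"pics/{n}0.png");hsv=cv2.cvtColor(im,cv2.COLOR_BGR2HSV);P=pts(c,d)
    box=(abs(P[...,0]-.62)<.14)&(abs(P[...,1]+.22)<.15)&(d>0)
    for lo,hi in((.085,.105),):
        X=P[box&(P[...,2]>lo)&(P[...,2]<hi)];print(n,"rim",len(X),circ(X),np.median(X[:,2]))
    X=P[box&(P[...,2]>.05)&(P[...,2]<.085)]
    C=circ(P[box&(P[...,2]>.085)])[0]
    h=X[np.hypot(X[:,0]-C[0],X[:,1]-C[1])>.1]
    a=np.degrees(np.arctan2(h[:,1]-C[1],h[:,0]-C[0])); print("handles az",len(h),[(int(b),int(k)) for k,b in zip(*np.histogram(a,36,(-180,180))) if k])
    for s in ((1,-1)):
        m=h[(h[:,1]-C[1])*s>0]; print(m.mean(0).round(4) if len(m) else None)
    lb=(abs(P[...,0]-.4)<.08)&(abs(P[...,1]+.25)<.08)&(d>0)
    X=P[lb&(P[...,2]>.1)&(P[...,2]<.175)]
    g=X[X[:,2]>.15]; print("grip top",len(g),g.mean(0).round(4), cv2.minAreaRect((g[:,:2]*1000).astype(np.float32)) if len(g)>4 else None)
    g=X; print("grip all",len(g),g.min(0).round(3),g.max(0).round(3), cv2.minAreaRect((g[:,:2]*1000).astype(np.float32)))
    g=P[lb&(P[...,2]>.035)&(P[...,2]<.06)];print("cup",len(g),circ(g) if len(g)>5 else 0)
    g=P[lb&(P[...,2]>.065)&(P[...,2]<.095)];print("hook",len(g),g.mean(0).round(4),cv2.minAreaRect((g[:,:2]*1000).astype(np.float32)))
E
```

```text
scene rim 854 (array([ 0.6184, -0.217 ,  0.0866]), np.float64(0.0015)) 0.0927913662365002
handles az 272 [(-100, 7), (-90, 16), (-80, 24), (-70, 35), (-60, 13), (80, 47), (90, 37), (100, 37), (110, 34), (120, 22)]
[ 0.5952 -0.1086  0.075 ]
[ 0.6538 -0.3242  0.0755]
grip top 38 [ 0.3926 -0.2608  0.1539] ((392.0118713378906, -261.3007507324219), (15.939393997192383, 22.86239242553711), 34.70769500732422)
grip all 204 [ 0.377 -0.274  0.1  ] [ 0.405 -0.249  0.157] ((392.2076416015625, -261.5643615722656), (19.251977920532227, 25.410388946533203), 45.86329650878906)
cup 136 (array([ 0.4155, -0.2439,  0.0289]), np.float64(0.0026))
hook 67 [ 0.387  -0.264   0.0785] ((380.55084228515625, -270.6718444824219), (35.093833923339844, 16.817827224731445), 36.3101921081543)
top rim 742 (array([ 0.6141, -0.2182,  0.0863]), np.float64(0.0016)) 0.09478878694591275
handles az 332 [(-100, 32), (-90, 36), (-80, 36), (-70, 44), (-60, 20), (80, 37), (90, 33), (100, 32), (110, 42), (120, 20)]
[ 0.5879 -0.1108  0.0768]
[ 0.6414 -0.3257  0.0767]
grip top 86 [ 0.3878 -0.262   0.1553] ((388.0082702636719, -262.94024658203125), (15.765887260437012, 24.03538703918457), 35.49066162109375)
grip all 144 [ 0.376 -0.275  0.101] [ 0.4   -0.25   0.159] ((388.0762634277344, -262.6808776855469), (16.065277099609375, 24.225439071655273), 37.53658676147461)
cup 120 (array([ 0.4132, -0.2436,  0.0284]), np.float64(0.0016))
hook 75 [ 0.3707 -0.2744  0.0837] ((376.1988220214844, -271.947021484375), (34.27709197998047, 16.211894989013672), 38.28123092651367)
```

Scene: the green pot is at about pixel (220,208), with the steel pot in front of it. The orange ladle stands at (281,160) beside the green pot, and the blue one is far away at (487,280). Both cameras give the same offset from ladle to pot, and the ladle's yaw is about 36°. Next I'll work out the approach.

```bash
python3 - <<'E'
from h import *
o=get_obs();M=R.from_rotvec(o["tool_rot"]).as_matrix();print(M.round(3))
az=np.degrees(np.arctan2(M[1,2],M[0,2]));print("jaw az",az, "tool y az",np.degrees(np.arctan2(M[1,1],M[0,1])))
g=np.array([.390,-.262,.128+.155]);print(g-o["tool_pos"],(g-o["tool_pos"])/.02)
E
```

```text
[[ 0.    -0.966  0.257]
 [ 0.     0.257  0.966]
 [-1.    -0.     0.   ]]
jaw az 75.11268536790824 tool y az 165.11268535395223
[ 0.22944007 -0.86600694 -0.12173455] [ 11.47200335 -43.30034686  -6.08672749]
```

Call:
{"api": "carry_out", "payload": {"increments": [[[0,0,-0.2],[1,-1,0],1],[[0,0,-0.2],[1,-1,0],1],[[0,0,-0.2],[1,-1,0],1],[[0,0,-0.2],[1,-1,0],1],[[0,0,-0.2],[1,-1,0],1],[[0,0,-0.2],[1,-1,0],1],[[0,0,-0.2],[1,-1,0],1],[[0,0,-0.2],[1,-1,0],1]]}}

```text
t: 1.6
tool_pos: [0.3229, 0.4397, 0.4053]
tool_rot: [-0.894, 1.377, 0.896]
contact_force: [-0.3, -0.3, 0.0]
opening: 0.0852
```

Call:
{"api": "carry_out", "payload": {"increments": [[[0,0,-0.2],[1,-1,0],1],[[0,0,-0.2],[1,-1,0],1],[[0,0,-0.2],[1,-1,0],1],[[0,0,-0.2],[1,-1,0],1],[[0,0,-0.2],[0,-1,0],1],[[0,0,-0.2],[0,-1,0],1],[[0,0,-0.2],[0,-1,0],1],[[0,0,-0.2],[0,-1,0],1]]}}

```text
t: 2.4
tool_pos: [0.408, 0.2719, 0.4064]
tool_rot: [-0.765, 1.427, 0.765]
contact_force: [0.5, -0.7, 0.4]
opening: 0.0851
```

Call:
{"api": "carry_out", "payload": {"increments": [[[0,0,-0.2],[0,-1,0],1],[[0,0,-0.2],[0,-1,0],1],[[0,0,-0.2],[0,-1,0],1],[[0,0,-0.2],[0,-1,0],1],[[0,0,-0.2],[0,-1,0],1],[[0,0,-0.2],[0,-1,0],1],[[0,0,-0.2],[0,-1,0],1],[[0,0,-0.2],[0,-1,0],1]]}}

```text
t: 3.2
tool_pos: [0.4069, 0.1053, 0.4077]
tool_rot: [-0.638, 1.467, 0.636]
contact_force: [-0.3, 0.0, 0.7]
opening: 0.0854
```

Call:
{"api": "carry_out", "payload": {"increments": [[[0,0,-0.2],[0,-1,0],1],[[0,0,-0.2],[0,-1,0],1],[[0,0,-0.2],[0,-1,0],1],[[0,0,-0.2],[0,-1,0],1],[[0,0,-0.2],[0,-1,0],1],[[0,0,-0.2],[0,-1,0],1],[[0,0,-0.2],[0,-1,0],1],[[0,0,-0.2],[0,-1,0],1]]}}

```text
t: 4.0
tool_pos: [0.4053, -0.0613, 0.4095]
tool_rot: [-0.511, 1.497, 0.504]
contact_force: [0.3, 0.1, -0.2]
opening: 0.0852
```

```bash
cat > st.py <<'E'
from h import *
import sys
o=get_obs();M=R.from_rotvec(o["tool_rot"]).as_matrix()
print("t",round(o["t"],2),"tcp",o["tool_pos"].round(4),"jaw az",np.degrees(np.arctan2(M[1,2],M[0,2])).round(2),"xax",M[:,0].round(3),"F",o["contact_force"].round(1),"open",o["opening"].round(4),"dq",np.abs(o["dq"]).max().round(3))
E
python3 st.py
```

```text
Traceback (most recent call last):
  File "st.py", line 4, in <module>
    print("t",round(o["t"],2),"tcp",o["tool_pos"].round(4),"jaw az",np.degrees(np.arctan2(M[1,2],M[0,2])).round(2),"xax",M[:,0].round(3),"F",o["contact_force"].round(1),"open",o["opening"].round(4),"dq",np.abs(o["dq"]).max().round(3))
                                                                                                                                                                                ^^^^^^^^^^^^^^^^^^
AttributeError: 'float' object has no attribute 'round'
```

Call:
{"api": "carry_out", "payload": {"increments": [[[0,0,0],[-0.1,-1,0],1],[[0,0,0],[-0.1,-1,0],1],[[0,0,0],[-0.1,-1,0],1],[[0,0,0],[-0.1,-1,0],1],[[0,0,0],[-0.1,-1,0],1],[[0,0,0],[-0.1,-1,0],1],[[0,0,0],[-0.1,-1,0],1],[[0,0,0],[-0.1,-0.9,0],1]]}}

```text
t: 4.8
tool_pos: [0.3875, -0.226, 0.411]
tool_rot: [-0.512, 1.495, 0.5]
contact_force: [-0.0, -0.6, 0.7]
opening: 0.0854
```

Call:
{"api": "carry_out", "payload": {"increments": [[[0,0,0],[0,-0.9,0],1],[[0,0,0],[0,-0.8,0],1],[[0,0,0],[0,0,0],1]]}}

```text
t: 5.1
tool_pos: [0.3868, -0.2631, 0.4115]
tool_rot: [-0.511, 1.495, 0.497]
contact_force: [0.5, 0.4, -0.0]
opening: 0.0856
```

```bash
sed -i 's/o\["opening"\].round(4)/round(float(o["opening"]),4)/' st.py; python3 st.py; python3 - <<'E'
from h import *
n="wrist"; c=get_calibration(n); im,d=get_image(n); P=pts(c,d); cv2.imwrite("pics/wrist1.png",im)
print(c["position"],(d>0).sum())
lb=(abs(P[...,0]-.4)<.08)&(abs(P[...,1]+.25)<.08)&(d>0)
g=P[lb&(P[...,2]>.145)&(P[...,2]<.17)]
print("grip top",len(g),g.mean(0) if len(g) else 0, cv2.minAreaRect((g[:,:2]*1000).astype(np.float32)) if len(g)>4 else None)
for q in ("ladle_grip","ladle_tip"):
    for r in tip_of(n,q)[:2]: print(q,r["p"],r["centre"])
E
```

```text
t 5.1 tcp [ 0.3868 -0.2631  0.4115] jaw az 36.98 xax [ 0.018 -0.003 -1.   ] F [ 0.5  0.4 -0. ] open 0.0856 dq 0.017
[ 0.34723244 -0.20988723  0.38030751] 254972
grip top 689 [ 0.3880655  -0.26224343  0.15467416] ((388.7796325683594, -263.5771484375), (15.827516555786133, 24.345962524414062), 36.674686431884766)
ladle_grip 0.88 [320.6, 185.7]
ladle_tip 0.87 [292.0, 171.1]
```

Call:
{"api": "carry_out", "payload": {"increments": [[[0,0.18,0],[0.1,0,-0.9],1],[[0,0,0],[0,0,-1],1],[[0,0,0],[0,0,-1],1],[[0,0,0],[0,0,-1],1],[[0,0,0],[0,0,-1],1],[[0,0,0],[0,0,-1],1],[[0,0,0],[0,0,-0.4],1],[[0,0,0],[0,0,0],1]]}}

```text
t: 6.05
tool_pos: [0.3885, -0.2541, 0.2729]
tool_rot: [-0.511, 1.516, 0.518]
contact_force: [-0.7, -0.8, 0.4]
opening: 0.0855
```

```bash
python3 st.py
```

```text
t 6.05 tcp [ 0.3885 -0.2541  0.2729] jaw az 37.6 xax [-0.008  0.002 -1.   ] F [-0.7 -0.8  0.4] open 0.0855 dq 0.012
```

Call:
{"api": "carry_out", "payload": {"increments": [[[0,-0.08,0],[0,-0.4,0.45],1],[[0,0,0],[0,0,0],1]]}}

```text
t: 6.25
tool_pos: [0.3889, -0.2623, 0.2832]
tool_rot: [-0.514, 1.508, 0.515]
contact_force: [1.0, -0.0, 0.6]
opening: 0.0854
```

```bash
python3 st.py
```

```text
t 6.25 tcp [ 0.3889 -0.2623  0.2832] jaw az 37.68 xax [ 0.001  0.001 -1.   ] F [ 1.  -0.   0.6] open 0.0854 dq 0.025
```

Well centred, so close on it.

Call:
{"api": "carry_out", "payload": {"increments": [[[0,0,0],[0,0,0],0.4],[[0,0,0],[0,0,0],0.2],[[0,0,0],[0,0,0],0],[[0,0,0],[0,0,0],0],[[0,0,0],[0,0,0],0],[[0,0,0],[0,0,0],0],[[0,0,0],[0,0,0],0],[[0,0,0],[0,0,0],0]], "squeeze": 50}}

```text
t: 7.05
tool_pos: [0.3896, -0.2635, 0.2868]
tool_rot: [-0.518, 1.505, 0.51]
contact_force: [-0.3, -1.0, 0.6]
opening: 0.0155
```

```bash
python3 st.py
```

```text
t 7.05 tcp [ 0.3896 -0.2635  0.2868] jaw az 37.63 xax [ 0.005 -0.004 -1.   ] F [-0.3 -1.   0.6] open 0.0155 dq 0.003
```

Call:
{"api": "carry_out", "payload": {"increments": [[[0,0,0],[0,0,0.7],0],[[0,0,0],[0,0,1],0],[[0,0,0],[0,0,1],0],[[0,0,0],[0,0,1],0],[[0,0,0],[0,0,1],0],[[0,0,0],[0,0,1],0],[[0,0,0],[0,0,1],0],[[0,0,0],[0,0,0],0]]}}

```text
t: 7.85
tool_pos: [0.3876, -0.2612, 0.427]
tool_rot: [-0.514, 1.508, 0.516]
contact_force: [-0.4, -0.9, -2.5]
opening: 0.0152
```

```bash
python3 st.py; cat > look.py <<'E'
from h import *
import sys
from scipy.optimize import least_squares
tag=sys.argv[1]; o=get_obs(); tcp=o["tool_pos"]; gz=float(sys.argv[2]) if len(sys.argv)>2 else tcp[2]-.155
for n in ("scene","top"):
    c=get_calibration(n);im,d=get_image(n);P=pts(c,d);cv2.imwrite(f"pics/{n}_{tag}.png",im)
    hsv=cv2.cvtColor(im,cv2.COLOR_BGR2HSV)
    near=(np.hypot(P[...,0]-tcp[0],P[...,1]-tcp[1])<.1)&(d>0)
    og=(hsv[...,0]<16)&(hsv[...,1]>180)&(hsv[...,2]>120)&near
    X=P[og]; print(n,"orange",len(X),X.mean(0).round(4) if len(X) else 0, (X.min(0).round(3),X.max(0).round(3)) if len(X) else 0)
    lm=near&(P[...,2]<gz-.03)&(P[...,2]>gz-.14)
    for q in ("ladle_tip","ladle_grip","green_pot_rim"):
        for r in tip_of(n,q)[:1]:
            u,v=map(int,np.round(r["centre"])); print(" ",q,round(r["p"],2),(u,v),P[v,u].round(3))
    box=(abs(P[...,0]-.616)<.12)&(abs(P[...,1]+.218)<.13)&(d>0)&(P[...,2]>.085)&(P[...,2]<.102)&(hsv[...,0]>35)&(hsv[...,0]<95)
    X=P[box]; r=least_squares(lambda p:np.hypot(X[:,0]-p[0],X[:,1]-p[1])-p[2],[.616,-.218,.087],loss="soft_l1",f_scale=.003)
    print("  rim",len(X),r.x.round(4))
print(get_obs()["t"])
E
python3 look.py lift
```

```text
t 7.85 tcp [ 0.3876 -0.2612  0.427 ] jaw az 37.67 xax [-0.     0.001 -1.   ] F [-0.4 -0.9 -2.5] open 0.0152 dq 0.045
scene orange 63 [ 0.3875 -0.2515  0.2586] (array([ 0.375, -0.264,  0.239]), array([ 0.401, -0.245,  0.296]))
  ladle_tip 0.64 (284, 110) [ 0.384 -0.255  0.21 ]
  ladle_grip 0.62 (282, 89) [0.961 0.473 0.705]
  green_pot_rim 0.76 (214, 195) [ 0.589 -0.298  0.026]
  rim 866 [ 0.6183 -0.2169  0.0865]
top orange 0 0 0
  ladle_grip 0.71 (456, 237) [ 0.36  -0.158  0.566]
  green_pot_rim 0.84 (410, 151) [ 0.642 -0.234  0.005]
  rim 732 [ 0.6141 -0.2182  0.0864]
8.25
```

Call:
{"api": "carry_out", "payload": {"increments": [[[0,0,0],[0.8,0,0],0],[[0,0,0],[1,0,0],0],[[0,0,0],[1,0,0],0],[[0,0,0],[1,0,0],0],[[0,0,0],[1,0,0],0],[[0,0,0],[1,0,0],0],[[0,0,0],[1,0,0],0],[[0,0,0],[0.8,0,0],0]]}}

```text
t: 9.05
tool_pos: [0.5432, -0.2606, 0.4151]
tool_rot: [-0.5, 1.519, 0.526]
contact_force: [0.0, 0.6, -2.8]
opening: 0.0153
```

Call:
{"api": "carry_out", "payload": {"increments": [[[0,0,0],[0,0,0],0]]}}

```text
t: 9.15
tool_pos: [0.5445, -0.2604, 0.414]
tool_rot: [-0.5, 1.52, 0.528]
contact_force: [-0.0, -0.5, -2.5]
opening: 0.0154
```

```bash
python3 st.py
```

```text
t 9.15 tcp [ 0.5445 -0.2604  0.414 ] jaw az 37.57 xax [-0.016  0.013 -1.   ] F [-0.  -0.5 -2.5] open 0.0154 dq 0.021
```

Call:
{"api": "carry_out", "payload": {"increments": [[[-0.13,-0.16,0],[0.7,-0.1,0],0],[[0,0,0],[0,0,-0.9],0],[[0,0,0],[0,0,-0.9],0],[[0,0,0],[0,0,-0.8],0],[[0,0,0],[0,0,-0.5],0],[[0,0,0],[0,0,0],0]]}}

```text
t: 9.75
tool_pos: [0.555, -0.2619, 0.3424]
tool_rot: [-0.507, 1.518, 0.52]
contact_force: [-0.5, 0.1, -3.0]
opening: 0.0156
```

```bash
python3 st.py; python3 look.py over
```

```text
t 9.75 tcp [ 0.555  -0.2619  0.3424] jaw az 37.55 xax [-0.011  0.005 -1.   ] F [-0.5  0.1 -3. ] open 0.0156 dq 0.009
scene orange 51 [ 0.5528 -0.2497  0.1794] (array([ 0.547, -0.26 ,  0.156]), array([ 0.563, -0.244,  0.211]))
  ladle_tip 0.72 (229, 162) [ 0.555 -0.256  0.134]
  ladle_grip 0.82 (228, 144) [ 0.555 -0.249  0.188]
  green_pot_rim 0.97 (214, 195) [ 0.59  -0.295  0.028]
  rim 862 [ 0.6187 -0.2169  0.0863]
top orange 0 0 0
  rim 520 [ 0.6157 -0.2159  0.0846]
10.15
```

View pics/scene_over.png

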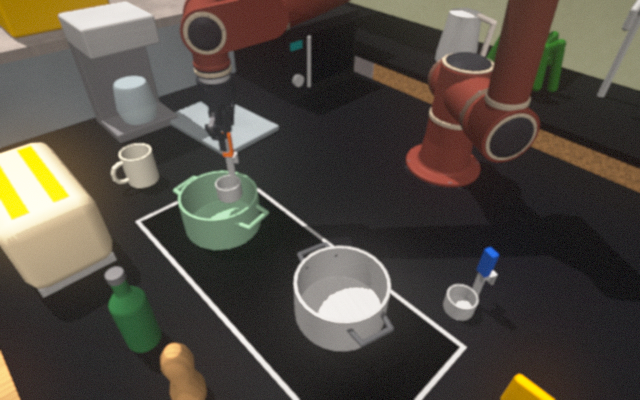

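Call:
{"api": "carry_out", "payload": {"increments": [[[-0.05,-0.11,0],[0.15,0,0],0],[[0,0,0],[0,0,0],0]]}}

```text
t: 10.35
tool_pos: [0.5598, -0.2625, 0.3478]
tool_rot: [-0.519, 1.502, 0.507]
contact_force: [0.0, 0.4, -1.6]
opening: 0.0153
```

```bash
python3 st.py; python3 - <<'E'
from h import *
n="wrist"; c=get_calibration(n); im,d=get_image(n); P=pts(c,d); cv2.imwrite("pics/wrist2.png",im)
np.save("w2.npy",P)
for q in ("ladle_grip","ladle_tip","green_pot_rim"):
    for r in tip_of(n,q)[:1]:
        u,v=map(int,np.round(r["centre"]));print(q,r["p"],(u,v),P[v,u].round(3))
C=np.array([.615,-.2187]);u=np.array([-.792,-.61]);t=np.array([.61,-.792])
Q=P[...,:2]-C; r=Q@u; s=Q@t; z=P[...,2]
k=(abs(s)<.03)&(d>0)&(r>.06)&(r<.125)
for nm,a,b in (("hook",.105,.16),("rim",.085,.1)):
    m=k&(z>a)&(z<b); print(nm,m.sum())
    if m.sum(): print(np.percentile(r[m],[1,10,50,90,99]).round(4),np.percentile(s[m],[1,50,99]).round(4),np.percentile(z[m],[1,50,99]).round(4))
E
```

```text
t 10.35 tcp [ 0.5598 -0.2625  0.3478] jaw az 37.57 xax [ 0.009 -0.005 -1.   ] F [ 0.   0.4 -1.6] open 0.0153 dq 0.012
ladle_grip 0.95 (324, 254) [ 0.553 -0.253  0.207]
ladle_tip 0.65 (278, 207) [ 0.534 -0.274  0.132]
green_pot_rim 0.59 (422, 197) [ 0.655 -0.22   0.006]
hook 1359
[0.068  0.072  0.09   0.0997 0.1015] [-0.0071 -0.0024  0.0087] [0.1124 0.1454 0.1475]
rim 549
[0.0607 0.0654 0.0838 0.0875 0.0887] [-0.0293 -0.0099  0.0108] [0.0859 0.0952 0.0994]
```

View pics/wrist2.png

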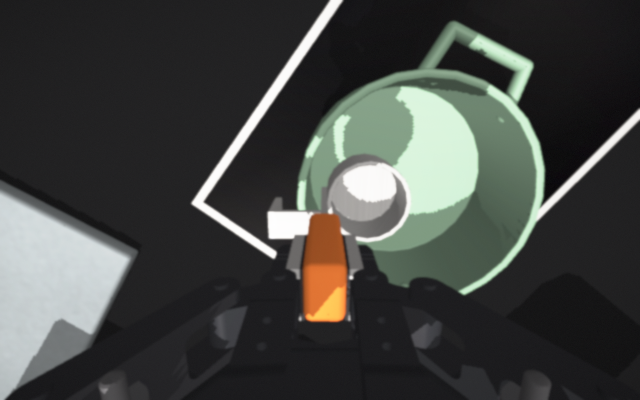

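Call:
{"api": "carry_out", "payload": {"increments": [[[0.03,0.05,0],[-0.15,-0.05,0],0],[[0,0,0],[0,0,-0.4],0],[[0,0,0],[0,0,-0.4],0],[[0,0,0],[0,0,0],0]]}}

```text
t: 10.95
tool_pos: [0.5559, -0.2635, 0.3295]
tool_rot: [-0.514, 1.508, 0.512]
contact_force: [0.2, -0.4, -3.1]
opening: 0.0156
```

```bash
python3 st.py
```

```text
t 10.95 tcp [ 0.5559 -0.2635  0.3295] jaw az 37.55 xax [ 0.001 -0.001 -1.   ] F [ 0.2 -0.4 -3.1] open 0.0156 dq 0.003
```

Call:
{"api": "carry_out", "payload": {"increments": [[[0,0,0],[0,0,-0.4],0],[[0,0,0],[0,0,-0.4],0],[[0,0,0],[0,0,-0.3],0],[[0,0,0],[0,0,0],0]]}}

```text
t: 11.35
tool_pos: [0.5556, -0.2633, 0.3042]
tool_rot: [-0.513, 1.509, 0.513]
contact_force: [0.5, 0.4, -2.5]
opening: 0.0155
```

```bash
python3 st.py
```

```text
t 11.35 tcp [ 0.5556 -0.2633  0.3042] jaw az 37.55 xax [-0.  0. -1.] F [ 0.5  0.4 -2.5] open 0.0155 dq 0.006
```

Call:
{"api": "carry_out", "payload": {"increments": [[[0,0,0],[-0.1,-0.08,0],0],[[0,0,0],[-0.1,-0.07,0],0],[[0,0,0],[0,0,0],0]]}}

```text
t: 11.65
tool_pos: [0.5514, -0.2666, 0.3043]
tool_rot: [-0.513, 1.509, 0.513]
contact_force: [0.2, 0.4, -2.9]
opening: 0.0151
```

Call:
{"api": "carry_out", "payload": {"increments": [[[0,0,0],[0,0,-0.08],0],[[0,0,0],[0,0,0],0]]}}

```text
t: 11.85
tool_pos: [0.5515, -0.2668, 0.3034]
tool_rot: [-0.514, 1.508, 0.512]
contact_force: [0.1, 1.1, -3.0]
opening: 0.0153
```

```bash
python3 st.py
```

```text
t 11.85 tcp [ 0.5515 -0.2668  0.3034] jaw az 37.55 xax [ 0.001 -0.001 -1.   ] F [ 0.1  1.1 -3. ] open 0.0153 dq 0.006
```

Radius is about 79.7 mm. I'll lower until the weight comes off.

Call:
{"api": "carry_out", "payload": {"increments": [[[0,0,0],[0,0,-0.1],0],[[0,0,0],[0,0,0],0]]}}

```text
t: 12.05
tool_pos: [0.5517, -0.267, 0.302]
tool_rot: [-0.515, 1.507, 0.511]
contact_force: [0.5, -0.3, -2.1]
opening: 0.0152
```

Call:
{"api": "carry_out", "payload": {"increments": [[[0,0,0],[0,0,-0.08],0],[[0,0,0],[0,0,0],0]]}}

```text
t: 12.25
tool_pos: [0.5521, -0.2671, 0.302]
tool_rot: [-0.515, 1.507, 0.511]
contact_force: [1.1, -0.3, -3.1]
opening: 0.0157
```

Call:
{"api": "carry_out", "payload": {"increments": [[[0,0,0],[0,0,-0.12],0],[[0,0,0],[0,0,0],0]]}}

```text
t: 12.45
tool_pos: [0.5526, -0.2673, 0.3021]
tool_rot: [-0.516, 1.506, 0.51]
contact_force: [-0.1, -0.3, -3.0]
opening: 0.015
```

Call:
{"api": "carry_out", "payload": {"increments": [[[0,0,0],[0,0,-0.12],0],[[0,0,0],[0,0,0],0]]}}

```text
t: 12.65
tool_pos: [0.553, -0.2675, 0.3019]
tool_rot: [-0.518, 1.505, 0.508]
contact_force: [-0.8, 0.6, -2.2]
opening: 0.0153
```

```bash
python3 st.py; python3 look.py low
```

```text
t 12.65 tcp [ 0.553  -0.2675  0.3019] jaw az 37.57 xax [ 0.006 -0.004 -1.   ] F [-0.8  0.6 -2.2] open 0.0153 dq 0.004
scene orange 59 [ 0.553  -0.2576  0.1389] (array([ 0.545, -0.269,  0.115]), array([ 0.566, -0.251,  0.17 ]))
  ladle_tip 0.81 (232, 174) [ 0.55  -0.259  0.095]
  ladle_grip 0.58 (226, 158) [ 0.563 -0.253  0.151]
  green_pot_rim 0.85 (217, 194) [ 0.593 -0.271  0.048]
  rim 844 [ 0.6185 -0.217   0.0864]
top orange 0 0 0
  green_pot_rim 0.97 (411, 152) [ 0.639 -0.236  0.007]
  rim 493 [ 0.614  -0.2184  0.0864]
13.05
```

```bash
cat > w.py <<'E'
from h import *
import sys
n="wrist"; c=get_calibration(n); im,d=get_image(n); P=pts(c,d); cv2.imwrite(f"pics/wrist_{sys.argv[1]}.png",im)
C=np.array([.615,-.2187]);u=np.array([-.792,-.61]);t=np.array([.61,-.792])
Q=P[...,:2]-C; r=Q@u; s=Q@t; z=P[...,2]
hsv=cv2.cvtColor(im,cv2.COLOR_BGR2HSV)
k=(abs(s)<.012)&(d>0)&(r>.082)&(r<.125)&(z>.08)&(z<.115)&(hsv[...,1]<40)
print("bridge",k.sum(),np.percentile(r[k],[1,50,99]).round(4),np.percentile(z[k],[1,50,99]).round(4))
E
python3 w.py seat
```

```text
bridge 1177 [0.0838 0.0999 0.1105] [0.0823 0.0995 0.101 ]
```

View pics/wrist_seat.png

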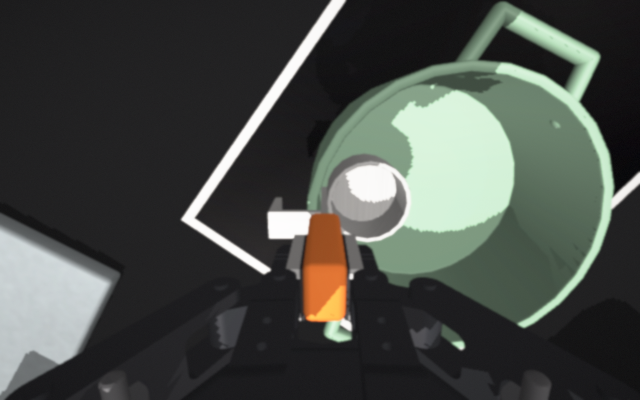

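Hook bridge top is at z ≈ 0.0995, so its underside sits on the rim, and it straddles the wall at (300,220). Releasing.

Call:
{"api": "carry_out", "payload": {"increments": [[[0,0,0],[0,0,0],0.25],[[0,0,0],[0,0,0],0.35],[[0,0,0],[0,0,0],0.5],[[0,0,0],[0,0,0],0.6],[[0,0,0],[0,0,0],0.6],[[0,0,0],[0,0,0],0.6]], "squeeze": 20}}

```text
t: 13.7
tool_pos: [0.5526, -0.2672, 0.3]
tool_rot: [-0.516, 1.506, 0.51]
contact_force: [-0.3, 0.8, 0.7]
opening: 0.0511
```

```bash
python3 st.py; python3 w.py rel
```

```text
t 13.7 tcp [ 0.5526 -0.2672  0.3   ] jaw az 37.56 xax [ 0.004 -0.002 -1.   ] F [-0.3  0.8  0.7] open 0.0511 dq 0.001
bridge 1226 [0.0822 0.093  0.1059] [0.0836 0.1007 0.1032]
```

View pics/wrist_rel.png

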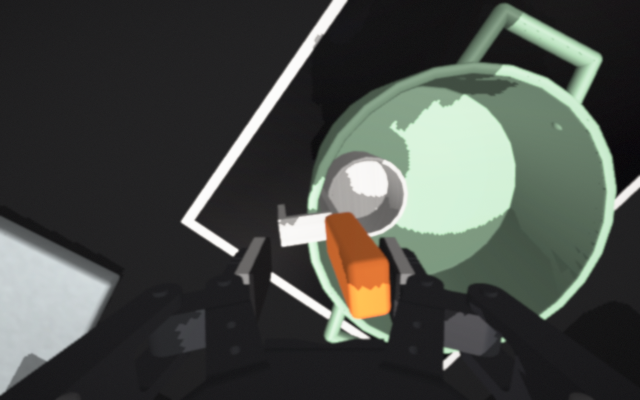

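Call:
{"api": "carry_out", "payload": {"increments": [[[0,0,0],[0,0,0],0.8],[[0,0,0],[0,0,0],1],[[0,0,0],[0,0,0],1],[[0,0,0],[0,0,0],1]]}}

```text
t: 14.15
tool_pos: [0.5525, -0.2673, 0.3001]
tool_rot: [-0.516, 1.506, 0.51]
contact_force: [-0.4, -0.4, 0.4]
opening: 0.0855
```

```bash
cat > t.py <<'E'
from h import *
import sys
C=np.array([.615,-.2187]);u=np.array([-.792,-.61]);t=np.array([.61,-.792])
for n in sys.argv[2:]:
    c=get_calibration(n); im,d=get_image(n); P=pts(c,d); cv2.imwrite(f"pics/{n}_{sys.argv[1]}.png",im)
    hsv=cv2.cvtColor(im,cv2.COLOR_BGR2HSV)
    Q=P[...,:2]-C; r=Q@u; s=Q@t; z=P[...,2]
    og=(hsv[...,0]<18)&(hsv[...,1]>150)&(d>0)&(z>.1)&(z<.2)&(np.hypot(r-.07,s)<.06)
    print(n,"orange",og.sum())
    for a in np.arange(.1,.18,.01):
        m=og&(z>=a)&(z<a+.01)
        if m.sum()>4: print("  z",round(a,2),m.sum(),"r",np.percentile(r[m],[3,50,97]).round(4),"s",np.percentile(s[m],[3,50,97]).round(4))
    k=(abs(s)<.015)&(d>0)&(r>.084)&(r<.125)&(z>.05)&(z<.115)&(hsv[...,1]<40)
    if k.sum(): print("  bridge",k.sum(),np.percentile(r[k],[1,50,99]).round(4),np.polyfit(r[k],z[k],1).round(3))
    for q in ("ladle_tip","ladle_grip"):
        for w in tip_of(n,q)[:1]:
            a,b=map(int,np.round(w["centre"])); print(" ",q,round(w["p"],2),(a,b),P[b,a].round(3))
print(get_obs()["t"])
E
python3 t.py rel2 wrist scene; python3 st.py
```

```text
wrist orange 3905
  z 0.11 149 r [0.0645 0.0723 0.0769] s [-0.0136 -0.0127  0.0068]
  z 0.12 319 r [0.0629 0.0731 0.0765] s [-0.0137 -0.0126  0.0065]
  z 0.13 391 r [0.0613 0.0716 0.0749] s [-0.0139 -0.0127  0.0061]
  z 0.14 472 r [0.06   0.07   0.0733] s [-0.0142 -0.013   0.006 ]
  z 0.15 601 r [0.0583 0.0684 0.0718] s [-0.0143 -0.0131  0.0061]
  z 0.16 1973 r [0.0544 0.0634 0.07  ] s [-0.0141 -0.0083  0.0078]
  bridge 1184 [0.0841 0.0933 0.1062] [-0.108  0.11 ]
  ladle_tip 0.79 (282, 214) [ 0.529 -0.277  0.094]
  ladle_grip 0.61 (353, 254) [ 0.553 -0.25   0.162]
scene orange 153
  z 0.11 22 r [0.0585 0.0608 0.0634] s [-0.0121 -0.0048  0.0037]
  z 0.12 24 r [0.0562 0.0586 0.0672] s [-0.0129 -0.0076 -0.0004]
  z 0.13 21 r [0.0559 0.0576 0.0688] s [-0.0138 -0.0099 -0.0014]
  z 0.14 23 r [0.054  0.0567 0.0656] s [-0.0135 -0.0082 -0.0002]
  z 0.15 22 r [0.0529 0.055  0.0635] s [-0.0137 -0.0105 -0.0021]
  z 0.16 39 r [0.0515 0.0555 0.0649] s [-0.0141 -0.0073  0.0008]
  bridge 9 [0.0985 0.1009 0.1038] [-2.201  0.315]
  ladle_tip 0.66 (228, 172) [ 0.563 -0.253  0.111]
  ladle_grip 0.92 (225, 161) [ 0.569 -0.248  0.148]
14.45
t 14.45 tcp [ 0.5525 -0.2672  0.3   ] jaw az 37.56 xax [ 0.004 -0.002 -1.   ] F [ 0.1 -0.6  0.1] open 0.0853 dq 0.001
```

View pics/wrist_rel2.png

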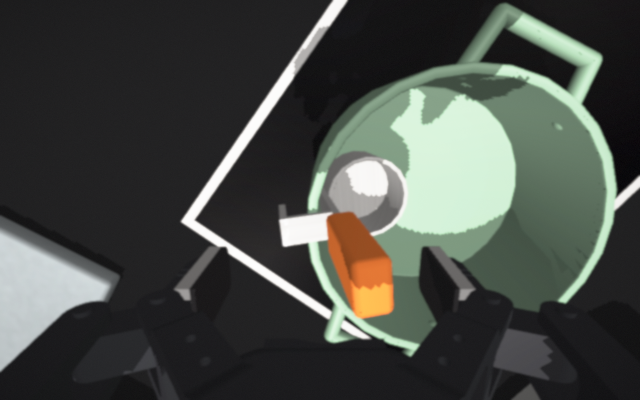

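Tilt is about 0.16 rad, the same after opening further, and the fingers are clear of the grip. Retreating straight up.

Call:
{"api": "carry_out", "payload": {"increments": [[[0,0,0],[0,0,0.4],1],[[0,0,0],[0,0,0.8],1],[[0,0,0],[0,0,1],1],[[0,0,0],[0,0,1],1],[[0,0,0],[0,0,1],1],[[0,0,0],[0,0,1],1],[[0,0,0],[0,0,1],1],[[0,0,0],[0,0,0],1]]}}

```text
t: 15.25
tool_pos: [0.5518, -0.2667, 0.4386]
tool_rot: [-0.52, 1.502, 0.506]
contact_force: [0.1, 0.5, -0.0]
opening: 0.0855
```

```bash
python3 st.py; python3 t.py end wrist scene; python3 look.py end2 .3
```

```text
t 15.25 tcp [ 0.5518 -0.2667  0.4386] jaw az 37.57 xax [ 0.01  -0.006 -1.   ] F [ 0.1  0.5 -0. ] open 0.0855 dq 0.026
wrist orange 560
  z 0.11 10 r [0.0666 0.0723 0.0762] s [-0.0131 -0.0124  0.0075]
  z 0.12 66 r [0.0648 0.0747 0.0765] s [-0.0133 -0.0102  0.0075]
  z 0.13 70 r [0.0638 0.0731 0.0748] s [-0.0134 -0.0092  0.0068]
  z 0.14 82 r [0.0617 0.0716 0.0733] s [-0.0137 -0.0107  0.0068]
  z 0.15 89 r [0.0599 0.0702 0.0718] s [-0.0138 -0.0108  0.007 ]
  z 0.16 243 r [0.054  0.0653 0.0699] s [-0.0138 -0.0071  0.0088]
  bridge 414 [0.0842 0.0931 0.1065] [-0.147  0.113]
  ladle_tip 0.91 (298, 173) [ 0.532 -0.281  0.098]
  ladle_grip 0.95 (339, 179) [ 0.555 -0.251  0.168]
scene orange 198
  z 0.11 21 r [0.0577 0.06   0.0633] s [-0.0119 -0.0055  0.0052]
  z 0.12 35 r [0.0561 0.0588 0.0651] s [-0.0128 -0.0038  0.008 ]
  z 0.13 34 r [0.0542 0.0571 0.0685] s [-0.0134 -0.0051  0.0075]
  z 0.14 35 r [0.054  0.0561 0.0639] s [-0.0135 -0.0041  0.0076]
  z 0.15 39 r [0.0517 0.0541 0.0634] s [-0.0141 -0.0048  0.0074]
  z 0.16 34 r [0.0504 0.0534 0.065 ] s [-0.0137 -0.0052  0.0086]
  bridge 9 [0.0988 0.1005 0.102 ] [-2.038  0.298]
  ladle_grip 0.55 (228, 162) [ 0.564 -0.244  0.145]
15.55
scene orange 165 [ 0.5678 -0.25    0.1426] (array([ 0.556, -0.26 ,  0.114]), array([ 0.578, -0.24 ,  0.167]))
  ladle_tip 0.65 (231, 175) [ 0.557 -0.253  0.098]
  ladle_grip 0.83 (226, 161) [ 0.568 -0.246  0.149]
  green_pot_rim 0.9 (216, 192) [ 0.583 -0.295  0.034]
  rim 818 [ 0.6183 -0.2169  0.0865]
top orange 6 [ 0.5531 -0.2487  0.1324] (array([ 0.552, -0.25 ,  0.125]), array([ 0.554, -0.248,  0.143]))
  ladle_tip 0.96 (438, 190) [ 0.409 -0.133  0.594]
  ladle_grip 0.57 (433, 167) [ 0.448 -0.143  0.544]
  green_pot_rim 0.84 (411, 152) [ 0.639 -0.236  0.005]
  rim 511 [ 0.614  -0.2183  0.0863]
15.95
```

View pics/wrist_end.png

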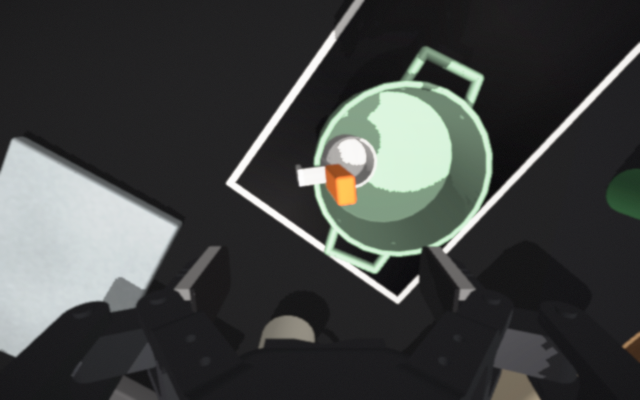

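View pics/scene_end.png

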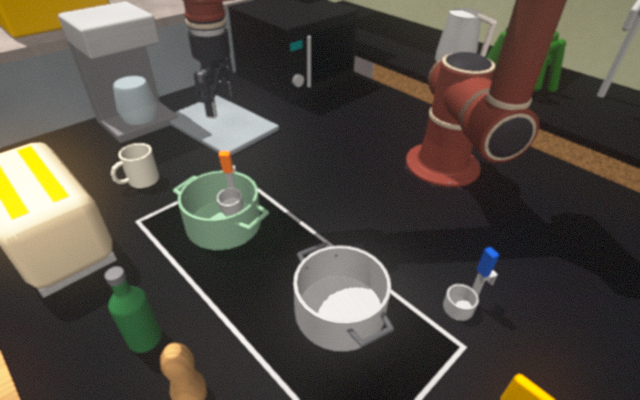

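In both views the ladle hangs by itself: cup in the pot at (350,155) in the wrist view, hook over the rim at (310,176), gripper well clear.

```bash
python3 -c "
from station import *
print(finish_job())"
```

```text
the job is handed in; nothing more can be done
None
```

I hung the orange-gripped ladle by its hook on the near-left rim of the green pot, between the handles. It hangs there on its own, and I handed the job in at about 16 s. I don't know the verdict, because the interface doesn't report one.

**Last checks:**
- **Ladle:** it leans about 0.16 rad (limit 0.4), and this did not change between letting go and backing away. The grip is about 65–70 mm from the pot's axis (limit 88 mm). The hook straddles the wall, with its outer edge about 106 mm from the axis.
- **Hook tip depth:** I did not measure the hidden tip directly. From the hook's shape I estimate it is about 20 mm below the rim.
- **Pots and blue ladle:** the green pot's rim fit stayed within about 1 mm. The steel pot and blue ladle look unmoved in the last picture, though I did not re-measure them.
- **Robot:** it touches nothing. The fingers are open and the arm is about 14 cm above where it let go.

**What disagreed:**
- **Cameras:** the scene and top cameras differ by about 4 mm in absolute position. I used the offset from ladle to pot, where they agree.
- **Setting down:** the force reading barely changed as the hook touched the rim. I judged it seated because the height stopped dropping where expected and the hook's height matched in the wrist depth picture.
- **Tip detection:** the network's ladle-tip hits in the top view after the arm backed away landed on the arm, so I ignored them.

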